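# Clamp a card case in the painting jig

### The job

At the bag painter's table, push the wine-red card case along the jig with a fingertip until it sits fully home against the metal end stop. Then push the red toggle lever over, away from the robot, past its centre so that it snaps across and the rubber foot clamps the case. Only push: do not pick the case up, and leave the jars, cup, phone, palette and brush where they are.

Things in the scene. Friction and masses are not known exactly. Their poses are not given: they have to be found in the camera images.
- jig: painting jig fixed to the table: plywood board 260 mm (its x) x 190 mm (its y, from -75 to +115 mm), 12 mm thick. Origin on the table under the middle of the channel; x points along the channel to the end stop (roughly away from the robot), y to the left (the clamp's side), z up. Two aluminium rails, 10 mm high above the board, 10 mm wide, from x = -105 to +85 mm, leave a channel 76 mm wide centred on y = 0. The board's top at z = 12 mm is the channel's floor.
- stop (a point): middle of the end stop's face that meets the case: x = 80, y = 0, z = 18 mm in the jig's frame. The stop rises 16 mm above the board.
- card_case: rigid wine-red card case with painted stripes and a small brass stud on its near edge, 90 mm (its x, along the channel) x 70 mm (y) x 12 mm thick, about 120 g, loose, lying in the channel, 25 to 50 mm short of the stop. Origin at the centre of its underside; x points to the stop. Fully home, its origin is at x = 35 mm in the jig's frame and its near edge at x = -10 mm. It slides freely (about 1 N).
- pivot (a point): the lever's pivot, on top of the clamp's two steel cheeks: x = 70, y = 90, z = 80 mm in the jig's frame; its axis runs along the jig's y. The cheeks stand from y = 75 to 105, x = 56 to 84 mm, up to z = 82 mm; the pin reaches 86 mm.
- lever_tip (a point): middle of the lever's rounded end, 90 mm from the pivot. The lever has a red grip of 19 mm diameter over its upper 52 mm (rounded end 9.5 mm beyond this point). Open, it leans 34 degrees from upright towards the robot (jig's -x); thrown, it leans 34 degrees the other way (+x).
- lever (a joint): lever angle in rad: 0 = open (leaning to the jig's -x), 0.6 = upright, the centre, 1.2 = thrown and clamped (leaning to +x). An over-centre spring drives it to the nearer end: it takes about 5 N at the tip to start it from 0, and past 0.6 it snaps to 1.2 by itself.
- clamp_foot: sprung black rubber foot, 18 mm diameter, under a steel arm that reaches from the clamp's cheeks over the channel; the foot is at x = 55, y = 12 mm in the jig's frame; this origin has the height of its underside at its middle. Lever open: 33 mm above the table, 9 mm over the case; the arm's top is at 62 mm and the carriage by the cheeks at 71 mm. Throwing the lever lowers it 12 mm, so that it presses on the case with about 6 N.
- jar_red: small paint jar, red glass with black screw lid, 35 mm diameter, 42 mm tall, loose, beside the jig; origin at the centre of its underside. Leave alone.
- jar_blue: the same jar in blue. Leave alone.
- jar_yellow: the same jar in yellow. Leave alone.
- water_cup: clear plastic water cup, 68 mm across, 85 mm tall, loose; origin at the centre of its underside. Leave alone.
- phone: white phone lying flat, 145 x 70 x 8 mm, loose; origin at the centre of its underside. Leave alone.
- palette: round white mixing palette, 120 mm across, 5 mm thick, lying flat, loose; origin at the centre of its underside. Leave alone.
- brush: paint brush 190 mm long lying on the table, loose. Leave alone.
Not all that is in view belongs to the job. Leave any orange or turquoise look-alike of the card_case alone.

How it is judged:
On the way, in this order (a step that is already met when the one before it is completed fails the run):
1. the case is fully home against the stop while the lever is still open (x of card_case in the frame of jig above 0.031 m and angle between the x axis of card_case and the x axis of jig, either way round below 0.06 rad and z of card_case in the frame of jig below 0.016 m and value of joint lever below 0.3 rad), for 0.2 s.
2. the lever has snapped over (value of joint lever above 1.1 rad), for 0.2 s.
At the end, for the whole second after the job is handed in: The case lies flat and square (within 0.06 rad) in the channel, at most 4 mm short of the end stop, at rest; the lever stands beyond 1.1 rad; the foot presses on the case with more than 2 N (x of card_case in the frame of jig above 0.031 m and angle between the x axis of card_case and the x axis of jig, either way round below 0.06 rad and z of card_case in the frame of jig below 0.016 m and value of joint lever above 1.1 rad and contact force between clamp_foot and card_case above 2 N and linear speed of card_case below 0.01 m/s); the robot touches nothing.
It fails at once if the card case is lifted more than 10 mm or tipped over (z of card_case in the frame of jig above 0.022 m or angle between card_case's own z axis and vertical above 0.3 rad).
It fails at once if a jar, the cup, the phone, the palette or the brush is moved more than 15 mm (distance of any of jar_red, jar_blue, jar_yellow, water_cup, phone, palette, brush from where it was at the start of the episode above 0.015 m).
It also fails if it takes over 45 s, if anything falls off the work surface, if the arm or the gripper's body presses on something with over 40 N, if the wrist force passes 120 N, or if a joint passes its speed limit or range.

### The arm

A 6-joint arm with a two-finger parallel gripper is mounted at the origin on the work surface. World frame = base frame: x ahead of the robot, y to its left, z up, the work surface at z = 0. Lengths are in m, angles in rad, forces in N, time in s.
With the tool pointing down it reaches from about 0.375 to 0.9 m from the base axis. Payload 3.1 kg.
Tool frame: the origin (TCP) lies between the finger pads; the fingertips stand 22 mm ahead of it and the grasp point (between the pads) lies 3 mm ahead of it; z points along the fingers, y is the line along which they close (so a half turn about z gives the same grasp; the last joint's range is limited). The gripper opens to 87 mm and grips with 3 to 60 N. Pads are 19 mm wide; open, the fingers measure 117 mm over their backs; the gripper's body (75 mm by 190 mm) begins 51 mm behind the grasp point.
Start: joints at [1.139, 0.527, 1.433, -0, 1.181, -0.178], TCP at [0.156, 0.605, 0.245] pointing down, gripper open.
Joint ranges: [-3.08, 3.08], [-0.75, 2.2], [0.22, 2.44], [-1.43, 4.57], [0, 2.65], [-2.85, 2.85]. Speed limits (rad/s): [2.79, 2.79, 3.14, 3.14, 3.14, 3.14].

### API

Orientations are given as a unit quaternion [x, y, z, w].
In Python, from rig import get_obs, camera, get_calibration, hand_in, cut_out gives the robot as it stands.
- The arm moves only by the shell command python3 -m inch 'ROWS' [OPENING] [FORCE]. ROWS is JSON, one flat list of numbers, 6 for each row, row after row: the shift along the tool's x, y, z scaled (see below), then the turn, a rotation vector about the tool's x, y, z scaled (see below). A call has 1 to 20 rows; each row is the pose to reach, as a shift and turn from the pose commanded when the call began, along the tool's axes at that moment; what a row does not reach only later rows make up. The controller multiplies each number of a shift by 0.08 m and each number of a turn by 90 degrees. A row lasts 1/12 s, in which the tool goes at most 41.7 mm and 7.16 degrees, less where a joint would pass 70% of its speed; a pose out of reach is approached as far as the arm can. A call with a number of a shift or a turn outside -1 to 1 is refused whole. A call with a gripper value outside its range is refused whole. OPENING is the finger opening in mm, from 0 to 87, set as the call begins (- or left out, the last holds). The fingers move at their own pace and stop on an object; FORCE is the grip in N (left out, the last holds). Time passes only in rows, so rows that repeat a pose let the fingers close. It gives the time, the measured TCP pose, the force, the opening and the grip force at its end, in the units of the state.
- get_obs(): the state, without advancing time (a new reading comes with each control period).
- camera(name): name is "side" or "top" or "wrist"; returns the picture (420x560x3 uint8, red, green, blue); there is no depth.
- get_calibration(name): a dict with "vertical_fov" (degrees; the focal length in pixels is half the picture's height over the tangent of half this angle, whatever the lens; pixels are square), "cx", "cy" (the principal point, pixels), "D" ([k1, k2, p1, p2, k3] as OpenCV has them; the pictures are not rectified), "T" (4x4, takes a point from camera to world coordinates). Camera axes: x right, y down, z forward; pixel columns grow to the right and rows downward; lengths in m; the calibration is good to about 2 mm. A picture is of the moment at which its call begins: read the wrist's pose just before it. get_calibration takes no time and is no camera call; for the wrist camera it gives the pose at the moment of the call.
- hand_in(): hands the job in; it is judged then, once.
Trained networks look in the newest picture that a camera, given by its name, has taken for a name from the list of things; names that differ only in an ending like _2 or _b are one class to them, and where a whole thing is asked for, a point or a joint stands for the part that bears it (a point fixed in the world has none). Each returns a list of dicts, best first, with "conf" (0 to 1); they miss things now and then, are a little off and sometimes report something else, mostly with a low value. They report only what shows in the picture. A call takes as long as a camera call. They do not tell look-alikes from the thing itself.
- cut_out(camera, thing): "region" (420x560 bool, what is visible of it) and "bbox" ([left, top, right, bottom] in pixels, round what is visible of it).
The state is a dict: "time": time; "q": joint angles; "joint_velocities": joint speeds; "joint_torque": joint torques, N m; "position": TCP position; "tool_rot": TCP orientation; "ft_force": force on the tool from outside, world axes, zero at the start; "moment": the same for the moment, N m; "grip_width": finger opening in m; "grip_force": force on a finger pad.
Only numpy, scipy, OpenCV 4.12 (cv2) and the standard library are available. Lean on these libraries where they do the work, as an engineer would, in place of code of your own. Each camera call takes 0.05 s, during which the arm holds its last target. There are 200 camera calls.

## Working session

There is one attempt and no reset: what is moved stays moved. The work goes in short steps, Python scripts to look and compute and a shell command to move; the robot and the scene stay as the last step left them, time stands still between calls to the robot, and variables do not carry over. Pictures are saved under pics/ and viewed, at most 10 in all, crops included, and the job is handed in when it is done.

```bash
mkdir -p pics; python3 - <<'E'
from rig import *
import cv2,numpy as np
for n in("top","side"):
    im=camera(n); cv2.imwrite(f"pics/{n}0.png",im[:,:,::-1]); c=get_calibration(n); print(n,c["vertical_fov"],c["cx"],c["cy"],c["D"],np.round(c["T"],3).tolist())
    for t in("card_case","jig","lever","clamp_foot"):
        print(t,[(round(d["conf"],2),d["bbox"]) for d in cut_out(n,t)])
o=get_obs();print(o)
E
```

```text
top 48.02825282044604 272.98019540767893 216.0174290194888 [-0.02597181  0.          0.          0.          0.        ] [[-0.038, -0.979, 0.201, 0.299], [-0.999, 0.039, -0.003, -0.01], [-0.005, -0.201, -0.98, 1.263], [0.0, 0.0, 0.0, 1.0]]
card_case [(0.84, [161.0, 258.7, 198.0, 292.4]), (0.8, [321.7, 137.4, 356.9, 173.2]), (0.58, [269.9, 273.0, 310.5, 313.1]), (0.57, [264.5, 200.1, 292.9, 233.4]), (0.35, [413.0, 248.6, 439.0, 321.2])]
jig [(0.89, [233.5, 163.8, 305.4, 264.9])]
lever [(0.65, [238.2, 164.9, 310.1, 261.1]), (0.44, [239.8, 183.3, 247.8, 195.6])]
clamp_foot []
side 53.68856135881608 284.98255735106676 216.68452632457328 [-0.01197742  0.          0.          0.          0.        ] [[0.958, -0.152, 0.241, 0.259], [-0.285, -0.532, 0.797, -0.88], [0.007, -0.833, -0.554, 0.713], [0.0, 0.0, 0.0, 1.0]]
card_case [(0.75, [211.5, 198.9, 244.1, 217.8]), (0.62, [282.5, 235.4, 318.7, 259.5]), (0.6, [365.7, 265.6, 407.7, 293.4]), (0.55, [206.0, 257.5, 245.4, 283.5])]
jig [(0.92, [251.8, 183.8, 359.2, 275.1])]
lever [(0.54, [296.9, 182.5, 321.1, 210.1])]
clamp_foot []
{'time': 0.5, 'q': array([ 1.13948679e+00,  5.27551475e-01,  1.43274601e+00,  8.95765676e-06,
        1.18141792e+00, -1.78522658e-01]), 'joint_velocities': array([ 0.00253284, -0.00269436, -0.00011599,  0.00100636,  0.00201348,
       -0.00036123]), 'joint_torque': array([-7.25836908e-04, -4.39605689e+01, -1.76790798e+01,  6.33406523e-02,
        5.16589405e-02, -3.01445311e-05]), 'position': array([0.1562749 , 0.60509252, 0.24450206]), 'tool_rot': array([ 1.26058867e-01,  9.92022761e-01, -5.73017551e-05, -2.23784733e-05]), 'ft_force': array([ 0.00210319, -0.81944649,  0.38007717]), 'moment': array([-0.03738261,  0.00286869,  0.04340015]), 'grip_force': 0.0, 'grip_width': 0.08678396714646044}
```

View pics/top0.png

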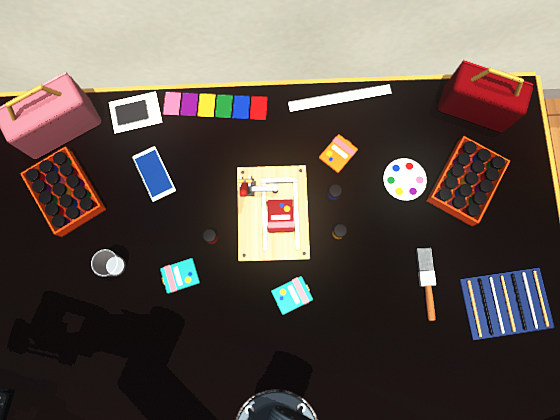

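View pics/side0.png

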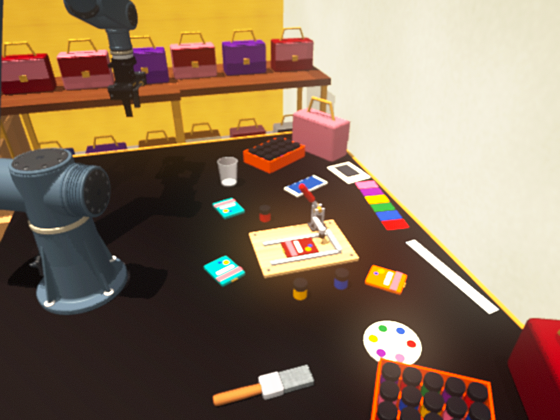

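Top view: the card-case candidates are wine-red at (280,215) in the jig, turquoise at (180,275) and (292,295), and orange at (338,153). I choose the wine-red one in the channel. The lever is at about (243,188). Next is a close crop to check this.

```bash
cat > h.py <<'E'
from rig import *
import cv2,numpy as np
def K(c):
    f=210/np.tan(np.radians(c["vertical_fov"])/2); return np.array([[f,0,c["cx"]],[0,f,c["cy"]],[0,0,1.]])
def ray(c,px,z):
    p=cv2.undistortPoints(np.array(px,float).reshape(-1,1,2),K(c),np.array(c["D"]))[:,0]
    T=np.array(c["T"]); d=np.c_[p,np.ones(len(p))]@T[:3,:3].T; o=T[:3,3]
    return o+d*((z-o[2])/d[:,2])[:,None]
def proj(c,P):
    T=np.linalg.inv(np.array(c["T"])); r=cv2.Rodrigues(T[:3,:3])[0]
    return cv2.projectPoints(np.array(P,float).reshape(-1,3),r,T[:3,3],K(c),np.array(c["D"]))[0][:,0]
def jigw(J,P):
    x,y,a=J; P=np.array(P,float).reshape(-1,3); R=np.array([[np.cos(a),-np.sin(a),0],[np.sin(a),np.cos(a),0],[0,0,1]])
    return P@R.T+[x,y,0]
E
python3 - <<'E'
from h import *
im=cv2.imread("pics/top0.png"); cv2.imwrite("pics/crop.png",cv2.resize(im[155:270,225:320],None,fx=5,fy=5,interpolation=cv2.INTER_CUBIC))
c=get_calibration("top")
m=cv2.inRange(im,(90,130,170),(215,240,255)); m[:, :230]=0;m[:,315:]=0;m[:158]=0;m[268:]=0
p=np.argwhere(m)[:,::-1]; p=cv2.convexHull(p.astype(np.int32))
W=ray(c,p[:,0],.012)[:,:2]
(cx,cy),s,a=cv2.minAreaRect((W*1000).astype(np.float32)); print(cx,cy,s,a); print(cv2.boxPoints(((cx,cy),s,a)))
E
```

```text
567.8179931640625 -12.697410583496094 (191.16928100585938, 261.764892578125) 89.4261474609375
[[ 435.98477  -106.966415]
 [ 697.7365   -109.588104]
 [ 699.65125    81.571594]
 [ 437.89948    84.19328 ]]
```

View pics/crop.png

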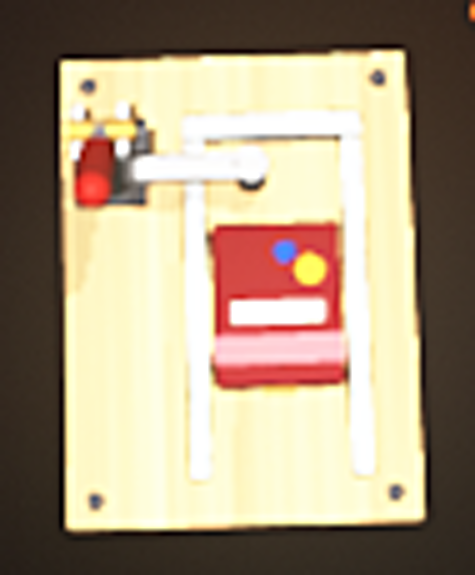

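The close crop confirms the plain wine-red case with stripes in the channel. The board fit measures 191 x 262 mm against 190 x 260 given. Now I check the jig pose against the lever tip and the case edge, and turn the tool so its axes align with the jig (tool x = jig y, tool y = jig x).

```bash
python3 - <<'E'
from h import *
J=(.5676,-.0327,-.0100)
for n in("top","side"):
    c=get_calibration(n); im=cv2.imread(f"pics/{n}0.png"); 
    P=jigw(J,[[.0197,.09,.1546],[.07,.09,.08],[.08,0,.028],[-.105,.043,.022],[-.105,-.043,.022],[.055,.012,.062]])
    print(n,np.round(proj(c,P),1).tolist())
c=get_calibration("top")
w=ray(c,[[225+280/5,155+388/5],[225+212/5,155+225/5],[225+340/5,155+225/5]],.024)
d=w-[J[0],J[1],0]; a=J[2]
print("case near, far corners jig", np.round(np.c_[d[:,0]*np.cos(a)+d[:,1]*np.sin(a), -d[:,0]*np.sin(a)+d[:,1]*np.cos(a)],3))
E
python3 -m inch '[0,0,0,0,0,0.846, 0,0,0,0,0,0.846,0,0,0,0,0,0.846,0,0,0,0,0,0.846,0,0,0,0,0,0.846,0,0,0,0,0,0.846,0,0,0,0,0,0.846,0,0,0,0,0,0.846,0,0,0,0,0,0.846,0,0,0,0,0,0.846,0,0,0,0,0,0.846,0,0,0,0,0,0.846]' 0 20
```

```text
top [[243.0, 192.3], [244.6, 180.8], [278.9, 181.5], [264.9, 250.0], [297.3, 249.0], [274.8, 187.3]]
side [[301.2, 186.0], [317.1, 206.5], [330.6, 238.6], [261.9, 242.0], [269.6, 261.4], [321.3, 227.5]]
case near, far corners jig [[-0.06  -0.001]
 [ 0.03   0.033]
 [ 0.028 -0.036]]
time: 1.5
position: [0.1563, 0.6051, 0.2446]
tool_rot: [0.711, 0.703, 0.0, -0.0]
ft_force: [-0.2, -0.1, -0.3]
grip_width: 0.0149
grip_force: 0.0
```

```bash

python3 -m inch '[-0.99,0.504,0,0,0,0,-0.99,0.504,0,0,0,0,-0.99,0.504,0,0,0,0]' >/dev/null
python3 -m inch '[-0.99,0.504,0,0,0,0,-0.99,0.504,0,0,0,0,-0.99,0.504,0,0,0,0]' >/dev/null
python3 -m inch '[-0.99,0.504,0,0,0,0,-0.99,0.504,0,0,0,0,-0.99,0.504,0,0,0,0]' >/dev/null
python3 -m inch '[-0.99,0.504,0,0,0,0,-0.99,0.504,0,0,0,0,-0.99,0.504,0,0,0,0]'
python3 -m inch '[-0.99,0.504,0,0,0,0,-0.99,0.504,0,0,0,0,-0.99,0.504,0,0,0,0]' >/dev/null
python3 -m inch '[-0.99,0.504,0,0,0,0,-0.99,0.504,0,0,0,0,-0.99,0.504,0,0,0,0]' >/dev/null
python3 -m inch '[-0.99,0.504,0,0,0,0,-0.99,0.504,0,0,0,0,-0.99,0.504,0,0,0,0]' >/dev/null
python3 -m inch '[-0.99,0.504,0,0,0,0,-0.99,0.504,0,0,0,0,-0.99,0.504,0,0,0,0,-0.99,0.504,0,0,0,0]'
```

```text
time: 2.5
position: [0.3164, 0.2834, 0.2448]
tool_rot: [0.712, 0.702, -0.0, 0.001]
ft_force: [0.1, -0.0, -0.1]
grip_width: 0.0005
grip_force: 0.0
time: 3.58
position: [0.474, -0.0329, 0.2446]
tool_rot: [0.712, 0.702, 0.001, 0.001]
ft_force: [-0.4, 0.3, -1.0]
grip_width: 0.0002
grip_force: 0.0
```

```bash
python3 - <<'E'
from h import *
J=(.5676,-.0327,-.0100)
c=get_calibration("wrist"); im=np.ascontiguousarray(camera("wrist")[:,:,::-1])
for p in proj(c,jigw(J,[[.0197,.09,.1546],[.08,.038,.028],[.08,-.038,.028],[-.105,.038,.022],[-.105,-.038,.022],[.055,.012,.062],[-.06,0,.018]])): cv2.circle(im,tuple(int(v) for v in p),3,(0,255,0),1); print(p)
cv2.imwrite("pics/w1.png",im)
E
```

```text
[456.8387717   88.78712608]
[447.76418709 151.99438843]
[439.12015795 223.01739701]
[267.07980123 151.65104387]
[267.95768611 222.17151587]
[435.18803628 183.19536071]
[309.65112612 186.95777304]
```

View pics/w1.png

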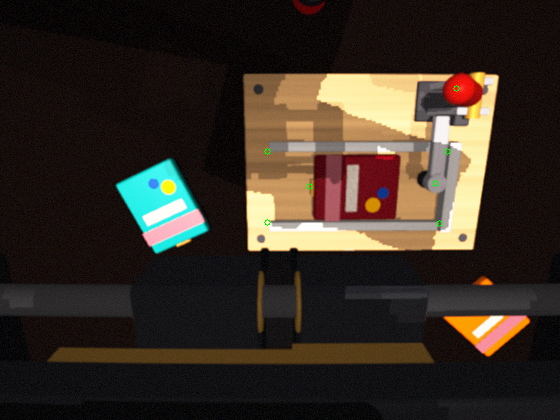

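The wrist view confirms the jig pose: the projected rail ends, lever tip (457,89) and near edge (310,187) all land on their features. Descending behind the case.

```bash
python3 -c "
from h import *
print(np.array(get_calibration('wrist')['T'])[:3,3]-get_obs()['position'])"
python3 -m inch '[0,0,1,0,0,0,0,0,1,0,0,0,0,0,1,0,0,0]' >/dev/null
python3 -m inch '[0,0,1,0,0,0,0,0,1,0,0,0,0,0,1,0,0,0]' 
python3 -m inch '[0.015,0,0.585,0,0,0,0.015,0,0.585,0,0,0,0.015,0,0.585,0,0,0,0.015,0,0.585,0,0,0]'
```

```text
[0.00108303 0.07364077 0.14099246]
time: 4.13
position: [0.4675, -0.0292, 0.0793]
tool_rot: [0.71, 0.704, -0.004, -0.007]
ft_force: [-0.8, 1.1, -0.5]
grip_width: 0.0005
grip_force: 0.0
time: 4.47
position: [0.4728, -0.0304, 0.0404]
tool_rot: [0.711, 0.704, 0.001, 0.001]
ft_force: [0.1, 0.3, 0.8]
grip_width: 0.0002
grip_force: 0.0
```

```bash

python3 -m inch '[-0.01,0.06,0.03,0,0,0,-0.01,0.12,0.03,0,0,0,-0.01,0.18,0.03,0,0,0,-0.01,0.24,0.03,0,0,0,-0.01,0.30,0.03,0,0,0,-0.01,0.36,0.03,0,0,0,-0.01,0.42,0.03,0,0,0,-0.01,0.48,0.03,0,0,0,-0.01,0.54,0.03,0,0,0,-0.01,0.60,0.03,0,0,0,-0.01,0.66,0.03,0,0,0,-0.01,0.72,0.03,0,0,0,-0.01,0.76,0.03,0,0,0,-0.01,0.8,0.03,0,0,0,-0.01,0.8,0.03,0,0,0]'
python3 - <<'E'
from h import *
for n in("top","wrist"):
    im=camera(n)[:,:,::-1]
    cv2.imwrite(f"pics/{n}2.png",im if n=="wrist" else cv2.resize(im[155:270,225:320],None,fx=5,fy=5,interpolation=cv2.INTER_CUBIC))
E
```

```text
time: 5.72
position: [0.537, -0.0324, 0.0354]
tool_rot: [0.711, 0.703, 0.0, 0.001]
ft_force: [-0.6, 0.1, 0.6]
grip_width: 0.0
grip_force: 0.0
```

View pics/top2.png

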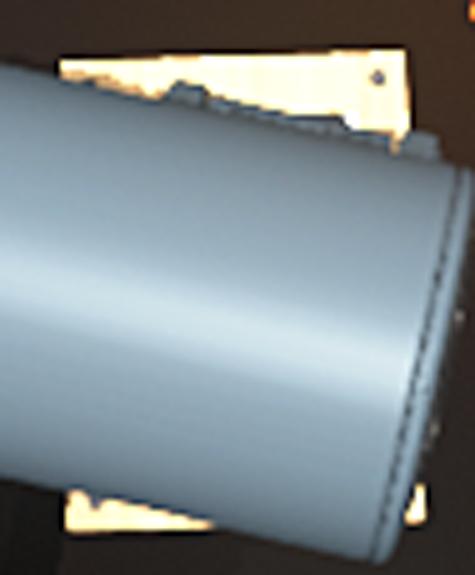

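View pics/wrist2.png

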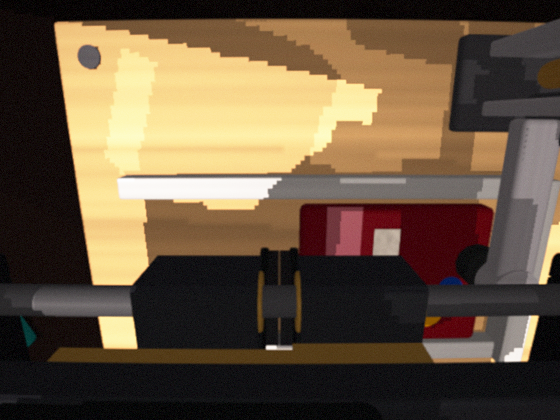

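The top view is blocked by the arm. The wrist view shows the finger's right edge at the case's near edge (301,210), with the far edge at about (492,210). I'll measure from these.

```bash
python3 - <<'E'
from h import *
J=(.5676,-.0327,-.0100);a=J[2]
c=get_calibration("wrist")
d=ray(c,[[301,210],[492,210]],.024)-[J[0],J[1],0]
print(d[:,0]*np.cos(a)+d[:,1]*np.sin(a)); 
E
python3 -m inch '[0,0.02,0,0,0,0,0,0.04,0,0,0,0,0,0.06,0,0,0,0,0,0.07,0,0,0,0,0,0.08,0,0,0,0,0,0.08,0,0,0,0]'
python3 -m inch '[0,0.02,0,0,0,0,0,0.04,0,0,0,0,0,0.04,0,0,0,0]'
```

```text
[-0.02115237  0.06641103]
time: 6.32
position: [0.5425, -0.0323, 0.0353]
tool_rot: [0.711, 0.703, 0.0, 0.0]
ft_force: [-0.5, 0.0, 0.4]
grip_width: 0.0004
grip_force: 0.3
time: 6.57
position: [0.5462, -0.0325, 0.0354]
tool_rot: [0.711, 0.703, 0.0, 0.0]
ft_force: [-0.4, -0.0, -0.1]
grip_width: 0.0007
grip_force: 0.0
```

```bash

python3 -m inch '[0,0.015,0,0,0,0,0,0.025,0,0,0,0,0,0.025,0,0,0,0]' | egrep 'pos|ft'
python3 -m inch '[0,0.015,0,0,0,0,0,0.025,0,0,0,0,0,0.025,0,0,0,0]' | egrep 'pos|ft'
python3 -c "
from h import *
J=(.5676,-.0327,-.0100);a=J[2]
im=camera('wrist');c=get_calibration('wrist');r=im[212].astype(int)
m=(r[:,0]>70)&(r[:,1]<30);x=np.where(m)[0];print(x.min(),x.max())
d=ray(c,[[x.min(),212],[x.max(),212]],.024)-[J[0],J[1],0];print(d[:,0]+d[:,1]*a)"
```

```text
position: [0.5478, -0.0324, 0.0354]
ft_force: [-1.1, 0.2, -0.7]
position: [0.5495, -0.0324, 0.0353]
ft_force: [-0.8, 0.1, -0.5]
362 402
[0.01973733 0.03799003]
```

```bash

for i in 1; do :; done
python3 -m inch '[0,0.012,0,0,0,0,0,0.025,0,0,0,0,0,0.025,0,0,0,0]' | egrep 'pos|ft'
python3 -m inch '[0,0.012,0,0,0,0,0,0.025,0,0,0,0,0,0.025,0,0,0,0]' | egrep 'pos|ft'
python3 -c "
from h import *
cv2.imwrite('pics/w3.png',camera('wrist')[:,:,::-1])"
```

```text
position: [0.5496, -0.0323, 0.0352]
ft_force: [-5.2, -2.2, 2.9]
position: [0.5497, -0.0322, 0.0351]
ft_force: [-7.6, -3.0, 3.8]
```

View pics/w3.png

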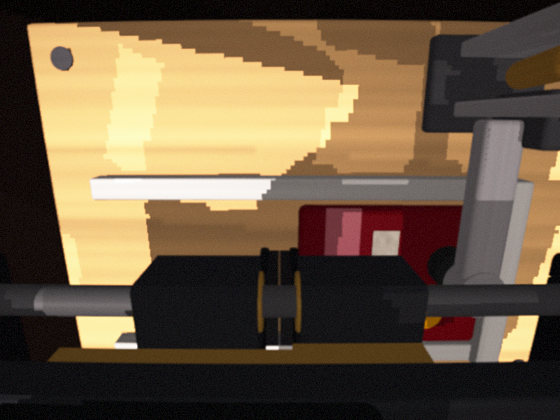

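The finger stopped at x = 0.5497 (expected 0.548) with about 8 N of reaction, so the case is home. Backing off, rising and moving behind the lever tip.

```bash

python3 -m inch '[0,-0.5,0,0,0,0,0,-0.5,0,0,0,0,0,-0.5,0,0,0,0]' | egrep 'pos|ft'
python3 -m inch '[0,0,-0.8,0,0,0,0,0,-0.8,0,0,0,0,0,-0.8,0,0,0]' | egrep 'pos|ft'
python3 -m inch '[0.56,0,-0.72,0,0,0,0.56,0,-0.72,0,0,0,0.56,0,-0.72,0,0,0]' | egrep 'pos|ft'
python3 -m inch '[0.56,0.2,0,0,0,0,0.56,0.2,0,0,0,0,0.56,0.2,0,0,0,0,0.56,0.2,0,0,0,0,0.56,0.2,0,0,0,0]' 
python3 - <<'E'
from h import *
im=camera("side")[:,:,::-1]
cv2.imwrite("pics/s4.png",cv2.resize(im[140:290,200:400],None,fx=4,fy=4,interpolation=cv2.INTER_CUBIC))
E
```

```text
position: [0.5109, -0.0314, 0.0352]
ft_force: [0.9, -0.5, 0.1]
position: [0.5183, -0.0331, 0.1028]
ft_force: [0.7, 0.5, 0.9]
position: [0.5179, 0.0148, 0.161]
ft_force: [0.9, 0.1, 0.1]
time: 8.83
position: [0.5302, 0.0567, 0.1563]
tool_rot: [0.711, 0.703, -0.0, -0.0]
ft_force: [-1.2, -0.5, -0.9]
grip_width: 0.0004
grip_force: 0.0
```

View pics/s4.png

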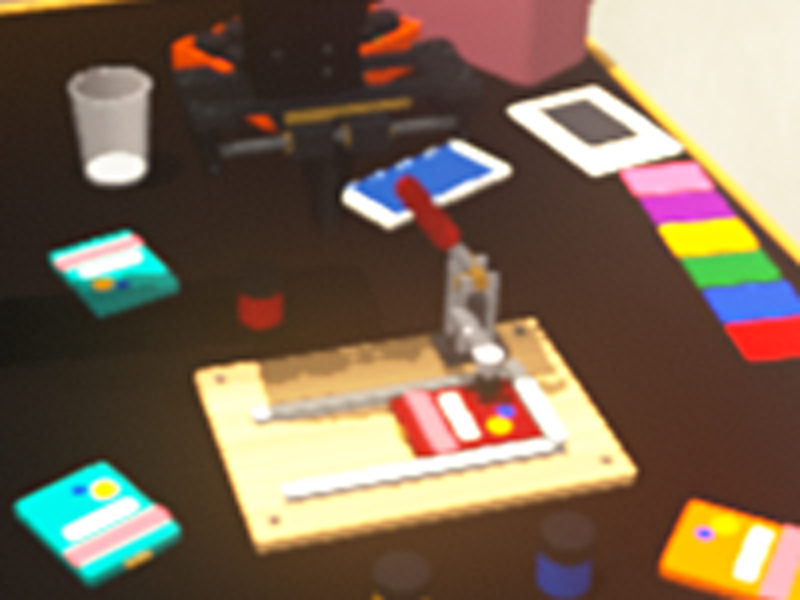

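The side view shows the case square against the stop and the finger (325,200) behind the lever tip (410,190), at the right height. Pushing the lever.

```bash

python3 -m inch '[0,0.08,0,0,0,0,0,0.16,0,0,0,0,0,0.24,0,0,0,0,0,0.32,0,0,0,0,0,0.4,0,0,0,0,0,0.48,0,0,0,0,0,0.56,0,0,0,0,0,0.64,0,0,0,0]' | egrep 'pos|ft'
python3 -m inch '[0,0.08,0,0,0,0,0,0.16,0,0,0,0,0,0.24,0,0,0,0,0,0.32,0,0,0,0,0,0.4,0,0,0,0,0,0.48,0,0,0,0,0,0.56,0,0,0,0,0,0.64,0,0,0,0,0,0.64,0,0,0,0]' | egrep 'pos|ft'
python3 - <<'E'
from h import *
im=camera("side")[:,:,::-1]
cv2.imwrite("pics/s5.png",cv2.resize(im[140:290,200:400],None,fx=4,fy=4,interpolation=cv2.INTER_CUBIC))
E
```

```text
position: [0.5716, 0.0572, 0.1567]
ft_force: [-30.5, -3.2, 30.4]
position: [0.6353, 0.056, 0.1567]
ft_force: [-0.2, -0.1, 0.6]
```

View pics/s5.png

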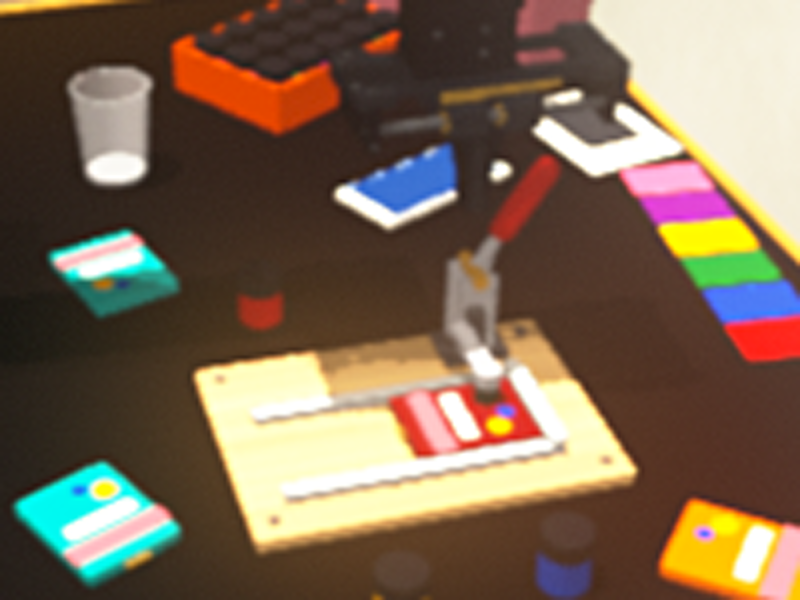

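The lever has been thrown (grip at 525,200, leaning away) and the foot is down on the case. Retreating clear and handing in.

```bash

python3 -m inch '[0,-0.8,0,0,0,0,0,-0.8,0,0,0,0,0,-0.8,0,0,0,0,0,-0.8,0,0,0,0]' | egrep 'pos|ft'
python3 -m inch '[0,-0.3,-0.8,0,0,0,0,-0.3,-0.8,0,0,0,0,-0.3,-0.8,0,0,0,0,-0.3,-0.8,0,0,0,0,-0.3,-0.8,0,0,0]' | egrep 'time|pos|ft'
python3 -c "
from rig import *
print(hand_in())"
```

```text
position: [0.5677, 0.0572, 0.1568]
ft_force: [0.8, 0.3, 0.1]
time: 11.1
position: [0.5459, 0.0571, 0.2209]
ft_force: [-0.4, -0.8, 0.5]
the job is handed in; nothing more can be done
None
```

I pushed the wine-red case home against the end stop and threw the red lever over, so the rubber foot is down on the case; I then backed the arm clear and handed in at about 11 s. `hand_in()` returned no verdict; the final side picture showed the lever over and the case still at the stop.

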